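# Find the tin that rattles and hold it out

### The job

One of the three shut tins on the board has a loose part sliding about inside, which shows only when a tin is picked up and shaken or rocked. Find the tin that rattles and hold it out upright, well centred and some 10 cm above the yellow-topped hand-over pad; the program finishes while the robot is still holding it there. Any silent tin you have picked up goes back upright on the spot where it stood, and the other things on the bench stay where they are.

Things in the scene. Friction and masses are not known exactly. Their poses are not given: they have to be found in the camera images.
- place_left (a point): centre of the tin that starts on the left of the board's three black mats: it stands squarely on it, 30 mm up to this point; x and y are the tin's own, z up. Each tin is of steel, 52 mm deep (x), 60 mm wide (y), 60 mm high, about 0.45 kg, the lid shut for good; a small lip juts 4 mm from the front (-x), 8 to 10 mm under the top, so take it across its plain sides, along y (60 mm)
- place_middle (a point): centre of the tin that starts on the middle of the board's three black mats: it stands squarely on it, 30 mm up to this point; x and y are the tin's own, z up. In one tin, any of the three, a 0.25 kg steel slug lies loose: it slides up to 16 mm from the middle to either side (y), 11 mm fore and aft, knocks on the walls, starts when tipped over 5 degrees, stays put when level
- place_right (a point): centre of the tin that starts on the right of the board's three black mats: it stands squarely on it, 30 mm up to this point; x and y are the tin's own, z up. The three tins look alike and weigh about the same; in two of them the slug is packed tight in the middle and nothing moves. The point marks the place and does not follow the tin
- board: plywood board 85x370x12 mm with the three black mats (68x72 mm, 140 mm apart along its y), fixed to the bench; origin at the centre of its underside
- pad_top (a point): centre of the top of the hand-over pad, a round black rubber pad 100 mm across and 6 mm high with a yellow top and a black dot, fixed to the bench; z up. A bench grinder, about 0.25 m high, stands to its left behind the board: bring the tin to the pad straight from the robot side, not slantwise from the left
- sanding_block_centre (a point): centre of a loose mottled brown sanding block 60x105x29 mm, a bystander to be left alone; its long side lies along its own y
- tape_measure_centre (a point): centre of a loose tape measure 36x87x64 mm, a bystander to be left alone; its long side lies along its own y
- screw_tub_centre (a point): centre of a loose clear tub of screws 77x130x50 mm, a bystander to be left alone; its long side lies along its own y
Mind the look-alikes: they are no part of the job. Of the things that look like the part that bears pad_top, the larger one is meant.

How it is judged (in metres and radians):
On the way:
1. the tin that rattles is held in the fingers, its underside 40 mm or more above the board (height (world z) of tin_b_c5 above 0.112 m and contact force between the fingers and anything else above 1 N), for 0.2 s.
At the end, for the whole second after the job is handed in: The tin that rattles is held in the fingers over the hand-over pad: within 35 mm sideways of the pad's centre, its underside some 45 to 220 mm above the bench, upright within 0.2 rad; the two silent tins stand upright (within 0.1 rad), within 40 mm of where they stood at the start (horizontal distance between tin_b_c5 and pad_top below 0.035 m and height (world z) of tin_b_c5 between 0.105 and 0.28 m and angle between tin_b_c5's own z axis and vertical below 0.2 rad and contact force between the fingers and anything else above 1 N and distance of each of tin_a_c5, tin_c_c5 from where it was at the start of the episode below 0.04 m and angle between each of tin_a_c5, tin_c_c5's own z axis and vertical below 0.1 rad); the arm keeps its last pose, push and grip.
It fails at once if the sanding block is moved more than 40 mm (distance of sanding_block_centre from where it was at the start of the episode above 0.04 m).
It fails at once if the tape measure is moved more than 40 mm (distance of tape_measure_centre from where it was at the start of the episode above 0.04 m).
It fails at once if the screw tub is moved more than 40 mm (distance of screw_tub_centre from where it was at the start of the episode above 0.04 m).
It also fails if it takes over 72 s, if anything falls off the work surface, if the arm or the gripper's body presses on something with over 40 N, if the wrist force passes 120 N, or if a joint passes its speed limit or range.

### The arm

A 6-joint arm with a two-finger parallel gripper is mounted at the origin on a cart in front of the work surface, level with it; the furniture and walls round the work are solid. World frame = base frame: x ahead of the robot, y to its left, z up, the work surface at z = 0. Lengths are in mm, angles in rad, forces in N, time in s.
With the tool pointing down it reaches from about 375 to 925 mm from the base axis. Payload 5.7 kg.
Tool frame: the origin (TCP) lies where the fingers leave the gripper's body, on its centre line; the fingertips stand 80 mm ahead of it and the grasp point (between the pads) lies 61 mm ahead of it; z points along the fingers, y is the line along which they close (so a half turn about z gives the same grasp; the last joint's range is limited). The gripper opens to 88 mm and grips with 3 to 60 N. Pads are 20 mm wide; open, the fingers measure 115 mm over their backs; the gripper's body (75 mm by 178 mm) begins 61 mm behind the grasp point.
Start: joints at [-1.337, 0.359, 1.51, -0, 1.272, -0.115], TCP at [205.048, -563.851, 302.623] pointing down, gripper open.
Joint ranges: [-2.97, 2.97], [-1.01, 2.36], [0.21, 2.38], [-0.96, 4.11], [0.2, 2.71], [-2.98, 2.98]. Speed limits (rad/s): [2.39, 2.39, 3.14, 3.14, 3.14, 3.14].

### API

Orientations are given as a unit quaternion [w, x, y, z].
In Python, from workcell import sensors, viewer, ctrl, look_for, masks_of gives the robot as it stands.
- The arm moves only by the tool play_rows, never from a script. Its arguments are lists of equal length, an entry for each row: "travel": the shift along the tool's x, y, z in cm, a list of three; "angular": the turn, a rotation vector about the tool's x, y, z in rad, a list of three; "jaw": the finger opening in cm, from 0 to 8.78. A call has 1 to 10 rows; each row is the pose to reach, as a shift and turn from the pose commanded when the call began, along the tool's axes at that moment; what a row does not reach only later rows make up. A row lasts 1/8 s, in which the tool goes at most 62.5 mm and 10.7 degrees, less where a joint would pass 70% of its speed; a pose out of reach is approached as far as the arm can. A call with a gripper value outside its range is refused whole. The fingers move at their own pace and stop on an object; "grip_force" is the grip in N (left out, the last holds). Time passes only in rows, so rows that repeat a pose let the fingers close. It gives the time, the measured TCP pose, the force, the opening and the grip force at its end, in the units of the state.
- sensors.get_obs(): the state, without advancing time (a new reading comes with each control period).
- viewer.capture(name): name is "scene" or "top"; returns the picture (420x560x3 uint8, red, green, blue); there is no depth.
- viewer.camera_params(name): a dict with "fx", "fy", "cx", "cy" (pixels), "dist" ([k1, k2, p1, p2, k3] as OpenCV has them; the pictures are not rectified), "xyz" and "orientation" of the camera in the world. Camera axes: x right, y up, looking along -z (the intrinsics and any distortion apply to the point x, -y, -z); pixel columns grow to the right and rows downward; lengths in mm; the calibration is good to about 2 mm. A picture is of the moment at which its call begins. camera_params takes no time and is no camera call.
- ctrl.close_job(): hands the job in; it is judged then, once.
Trained networks look in the newest picture that a camera, given by its name, has taken for a name from the list of things; names that differ only in an ending like _2 or _b are one class to them, and where a whole thing is asked for, a point or a joint stands for the part that bears it (a point fixed in the world has none). Each returns a list of dicts, best first, with "p" (0 to 1); they miss things now and then, are a little off and sometimes report something else, mostly with a low value. They report only what shows in the picture. A call takes as long as a camera call. They do not tell look-alikes from the thing itself.
- look_for(camera, target): "bbox" ([left, top, right, bottom] in pixels, round what is visible of it).
- masks_of(camera, target): "mask" (420x560 bool, what is visible of it) and "bbox" ([left, top, right, bottom] in pixels, round what is visible of it).
The state is a dict: "time": time; "joint_positions": joint angles; "joint_vel": joint speeds; "joint_torque": joint torques, N m; "ee_pos": TCP position; "orientation": TCP orientation; "ft_force": force on the tool from outside, world axes, zero at the start; "moment": the same for the moment, N m; "gripper_width": finger opening in mm; "grip_force": force on a finger pad.
Only numpy, scipy, OpenCV 4.12 (cv2) and the standard library are available. Lean on these libraries where they do the work, as an engineer would, in place of code of your own. Each camera call takes 0.05 s, during which the arm holds its last target. There are 200 camera calls.

## Working session

There is one attempt and no reset: what is moved stays moved. The work goes in short steps, Python scripts to look and compute and a tool call to move; the robot and the scene stay as the last step left them, time stands still between calls to the robot, and variables do not carry over. Pictures are saved under pics/ and viewed, at most 10 in all, crops included, and the job is handed in when it is done.

Besides the shell and the picture viewer there is one more tool, called after "Request:" by a JSON object that holds its "api" and its "payload". play_rows: Moves the arm, as the interface text tells. Its arguments: {"type":"object","properties":{"travel":{"type":"array","items":{"type":"array","items":{"type":"number"}}},"angular":{"type":"array","items":{"type":"array","items":{"type":"number"}}},"jaw":{"type":"array","items":{"type":"number"}},"grip_force":{"type":"number"}},"required":["travel","angular","jaw"]}

```bash
mkdir -p pics; cat > h.py <<'E'
import numpy as np, cv2
from scipy.spatial.transform import Rotation as R
from workcell import sensors, viewer, ctrl, look_for, masks_of
def quat(q): return R.from_quat([q[1],q[2],q[3],q[0]])
def ray(cam,u,v):
    p=viewer.camera_params(cam); K=np.array([[p['fx'],0,p['cx']],[0,p['fy'],p['cy']],[0,0,1.]])
    n=cv2.undistortPoints(np.array([[[u,v]]],float),K,np.array(p['dist'],float))[0,0]
    return np.array(p['xyz'],float), quat(p['orientation']).apply([n[0],-n[1],-1])
def at_z(cam,u,v,z):
    o,d=ray(cam,u,v); return o+d*(z-o[2])/d[2]
def proj(cam,P):
    p=viewer.camera_params(cam); K=np.array([[p['fx'],0,p['cx']],[0,p['fy'],p['cy']],[0,0,1.]])
    c=quat(p['orientation']).inv().apply(np.atleast_2d(P)-np.array(p['xyz']))*[1,-1,-1]
    return cv2.projectPoints(c,np.zeros(3),np.zeros(3),K,np.array(p['dist'],float))[0][:,0]
def save(cam,n):
    im=viewer.capture(cam); cv2.imwrite(f'pics/{n}.png',im[...,::-1]); return im
E
python3 - <<'E'
from h import *
a=save('scene','s0');b=save('top','t0')
for c in('scene','top'):
    p=viewer.camera_params(c);print(c,p['xyz'],p['orientation'],p['fx'])
    for n in('place_left','place_middle','place_right','board','pad_top','sanding_block_centre','tape_measure_centre','screw_tub_centre'):
        print(n,[(np.round(d['bbox']).tolist(),round(d['p'],2)) for d in look_for(c,n)])
print(sensors.get_obs())
E
```

```text
scene [-108.28490161  992.77118129  905.3291791 ] [-0.22997516 -0.12733008  0.4467295   0.85517907] 529.0703194054112
place_left [([245.0, 203.0, 330.0, 283.0], 0.89)]
place_middle [([245.0, 204.0, 327.0, 282.0], 0.93)]
place_right [([251.0, 207.0, 325.0, 285.0], 0.57)]
board [([246.0, 206.0, 326.0, 285.0], 0.64)]
pad_top [([272.0, 169.0, 298.0, 188.0], 0.71), ([319.0, 182.0, 332.0, 200.0], 0.71)]
sanding_block_centre [([336.0, 161.0, 362.0, 182.0], 0.95)]
tape_measure_centre [([179.0, 285.0, 216.0, 308.0], 0.85)]
screw_tub_centre [([303.0, 138.0, 340.0, 163.0], 0.92)]
top [ 432.4511055   -36.95416766 1439.83980309] [ 0.71095162  0.0290362  -0.02950017 -0.70202167] 529.8557606182977
place_left [([183.0, 219.0, 322.0, 260.0], 0.81)]
place_middle [([186.0, 218.0, 319.0, 262.0], 0.77)]
place_right [([179.0, 217.0, 321.0, 262.0], 0.8)]
board [([182.0, 221.0, 322.0, 260.0], 0.21)]
pad_top [([325.0, 167.0, 363.0, 197.0], 0.94), ([337.0, 221.0, 360.0, 245.0], 0.7)]
sanding_block_centre [([373.0, 227.0, 414.0, 254.0], 0.74)]
tape_measure_centre [([113.0, 208.0, 150.0, 224.0], 0.55)]
screw_tub_centre [([392.0, 178.0, 440.0, 210.0], 0.88)]
{'time': 0.9, 'joint_positions': array([-1.33708079e+00,  3.58772446e-01,  1.51037476e+00,  7.22263948e-06,
        1.27247888e+00, -1.15074146e-01]), 'joint_vel': array([ 0.00167224,  0.00092522,  0.00070108, -0.00012007, -0.0003034 ,
        0.00050537]), 'joint_torque': array([ 1.84288256e-03, -5.15323770e+01, -2.71130186e+01,  6.76075998e-02,
        2.41573539e-02,  1.30487450e-05]), 'ee_pos': array([ 205.06477324, -563.86488735,  302.64882463]), 'orientation': array([-1.68930377e-05,  9.84831906e-01,  1.73511144e-01,  2.45459696e-06]), 'ft_force': array([ 0.31123098, -0.53306997, -0.29020141]), 'moment': array([ 0.02414419, -0.0094349 , -0.01597218]), 'grip_force': 0.0, 'gripper_width': 87.57191731903464}
```

View pics/s0.png

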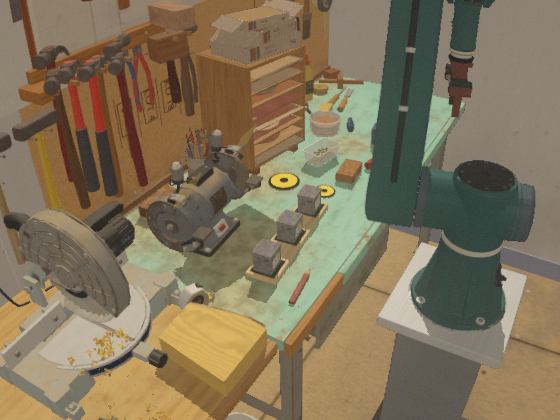

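View pics/t0.png

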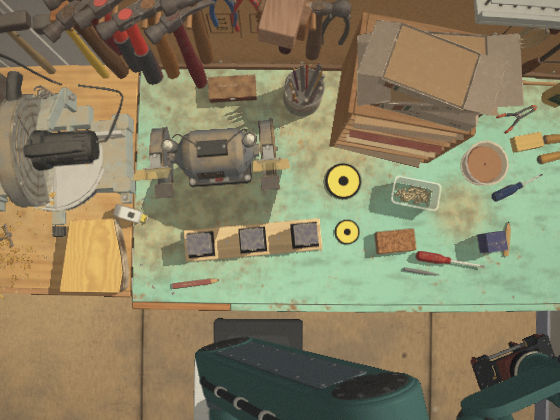

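Top image: three tins on the board at (201,244), (252,239) and (305,234). Two yellow pads could be confused: the large one at (343,181) and the small one at (347,232). The task says the larger, so (343,181). I'll check this in one close crop.

```bash
cat > m.py <<'E'
from h import *
b=cv2.imread('pics/t0.png')
cv2.imwrite('pics/crop0.png',cv2.resize(b[150:270,175:375],(800,480),interpolation=cv2.INTER_CUBIC))
for u,v in((201,244),(252,239),(305,234)): print('tin',at_z('top',u,v,72).round())
hsv=cv2.cvtColor(b,cv2.COLOR_BGR2HSV)
m=cv2.inRange(hsv,(20,150,120),(35,255,255)); n,l,s,c=cv2.connectedComponentsWithStats(m)
for i in range(1,n):
    if s[i,4]>100 and 300<c[i][0]<400: print('pad',c[i],s[i],at_z('top',*(s[i,:2]+(s[i,2:4]-1)/2),6).round(1))
E
python3 m.py
```

```text
tin [456. 136.  72.]
tin [471.   5.  72.]
tin [ 485. -132.   72.]
pad [343.12611276 180.45548961] [328 165  31  32 674] [ 635.2 -239.9    6. ]
pad [346.97204969 231.38509317] [337 221  21  22 322] [ 495.8 -250.9    6. ]
```

View pics/crop0.png

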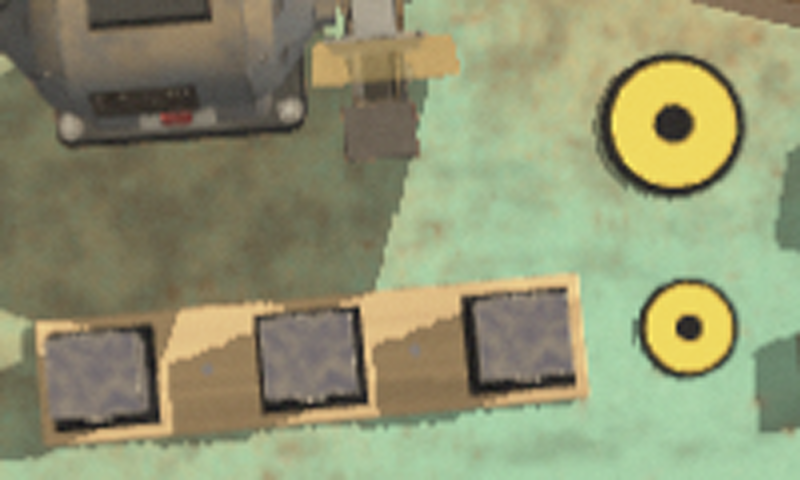

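Crop: the large yellow pad is centred at crop (672,124), which is image (343,181). The small decoy is at (688,327). The three tins stand on black mats along the slightly turned board. My choice stands.

```bash
cat >> h.py <<'E'
def rel(pos,yaw=None,o=None):
    """travel cm and rotvec for a target TCP pos (mm), tool down with tool-x at yaw (deg)"""
    o=o or sensors.get_obs(); R0=quat(o['orientation'])
    t=R0.inv().apply(np.array(pos)-o['ee_pos'])/10
    w=np.zeros(3)
    if yaw is not None: w=(R0.inv()*R.from_euler('z',yaw,degrees=True)*R.from_rotvec([np.pi,0,0])).as_rotvec()
    return t.round(2),w.round(4)
E
python3 - <<'E'
from h import *
C=lambda p:(175+(p[0]+.5)/4-.5,150+(p[1]+.5)/4-.5)
T={'L':[(45,335),(147,330),(153,415),(55,420)],'M':[(258,315),(357,308),(366,400),(268,408)],'R':[(472,297),(570,290),(578,378),(480,386)]}
for k,c in T.items():
    P=np.array([at_z('top',*C(p),72) for p in c]); print(k,P.mean(0).round(1),np.linalg.norm(np.diff(P,axis=0),axis=1).round(),[np.degrees(np.arctan2(*(a-b)[[1,0]])).round(1)-90 for a,b in((P[0],P[1]),(P[3],P[2]))])
B=[at_z('top',*C(p),12) for p in((36,322),(578,274),(587,397),(47,443))]; B=np.array(B); print('board',B.mean(0),np.linalg.norm(np.diff(B,axis=0),axis=1))
d=B[0]+B[3]-B[1]-B[2];d/=np.linalg.norm(d);print('yaw',np.degrees(np.arctan2(-d[0],d[1]))); 
for s in(140,0,-140): print((B.mean(0)+d*s).round(1), proj('scene',B.mean(0)+d*s+[0,0,60]))
E
```

```text
L [457.4 139.9  72. ] [66. 55. 64.] [np.float64(3.5999999999999943), np.float64(3.799999999999997)]
M [470.4   2.8  72. ] [64. 60. 63.] [np.float64(4.799999999999997), np.float64(5.400000000000006)]
R [ 485.  -134.4   72. ] [64. 57. 64.] [np.float64(4.799999999999997), np.float64(5.299999999999997)]
board [471.12316306   4.8628471   12.        ] [367.91875266  83.2026617  365.00561453]
yaw 5.712244934587172
[457.2 144.2  12. ] [[265.70521867 247.40698609]]
[471.1   4.9  12. ] [[288.96976717 217.06545255]]
[ 485.1 -134.4   12. ] [[309.05916077 190.83253161]]
```

```bash
python3 - <<'E'
from h import *
print(rel((485,-134.5,240),5.5))
E
```

```text
(array([ 40.98, -30.78,   6.27]), array([-0.    , -0.    ,  0.2528]))
```

Request:
{"api": "play_rows", "payload": {"travel": [[5,-4,0.8],[10,-7.5,1.5],[15,-11,2.3],[20,-15,3],[25,-19,3.8],[30,-22.5,4.5],[35,-26,5.3],[39,-29.3,6],[41,-30.8,6.3],[41,-30.8,6.3]], "angular": [[0,0,0.03],[0,0,0.06],[0,0,0.09],[0,0,0.12],[0,0,0.15],[0,0,0.18],[0,0,0.22],[0,0,0.253],[0,0,0.253],[0,0,0.253]], "jaw": [8.78,8.78,8.78,8.78,8.78,8.78,8.78,8.78,8.78,8.78], "grip_force": 40}}

```text
time: 2.15
ee_pos: [485.8, -132.9, 239.5]
orientation: [-0.0, 0.999, 0.05, -0.0]
ft_force: [0.8, -0.4, 0.4]
gripper_width: 88.3
grip_force: 0.0
```

```bash
python3 - <<'E'
from h import *
save('scene','s1');save('top','t1')
a=cv2.imread('pics/s1.png')[120:300,190:430];cv2.imwrite('pics/s1c.png',cv2.resize(a,None,fx=3,fy=3,interpolation=cv2.INTER_CUBIC))
o=sensors.get_obs();print(o['time'],o['ee_pos'],rel((485,-134.5,106),5.5))
E
```

```text
2.25 [ 484.96274935 -134.52207917  239.73333294] (array([ 1.000e-02, -1.000e-02,  1.337e+01]), array([0.0003, 0.0002, 0.0006]))
```

View pics/s1c.png

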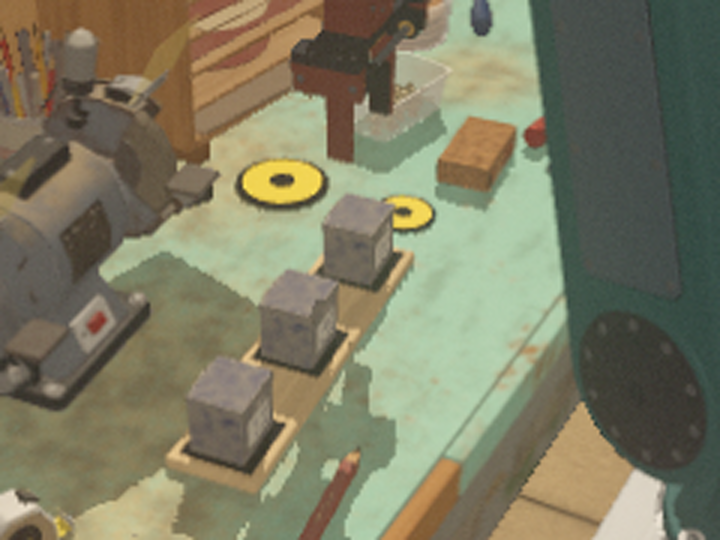

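The open gripper hangs above the right tin: its fingers are at crop (340,130) and (380,90), the tin at (357,240). Nothing stands in between, so I go down, grip and lift.

Request:
{"api": "play_rows", "payload": {"travel": [[0,0,4],[0,0,8],[0,0,11],[0,0,13.3],[0,0,13.3],[0,0,13.3],[0,0,13.3],[0,0,13.3],[0,0,13.3],[0,0,13.3]], "angular": [[0,0,0],[0,0,0],[0,0,0],[0,0,0],[0,0,0],[0,0,0],[0,0,0],[0,0,0],[0,0,0],[0,0,0]], "jaw": [8.78,8.78,8.78,8.78,8.78,5.5,5.5,5.5,5.5,5.5], "grip_force": 40}}

```text
time: 3.5
ee_pos: [485.5, -134.3, 107.5]
orientation: [0.0, 0.999, 0.048, 0.001]
ft_force: [-0.2, 0.7, 7.5]
gripper_width: 58.7
grip_force: 40.0
```

Request:
{"api": "play_rows", "payload": {"travel": [[0,0,-2],[0,0,-5],[0,0,-8],[0,0,-11],[0,0,-12],[0,0,-12],[0,0,-12],[0,0,-12]], "angular": [[0,0,0],[0,0,0],[0,0,0],[0,0,0],[0,0,0],[0,0,0],[0,0,0],[0,0,0]], "jaw": [5.5,5.5,5.5,5.5,5.5,5.5,5.5,5.5]}}

```text
time: 4.5
ee_pos: [484.4, -134.0, 225.5]
orientation: [-0.001, 0.999, 0.048, -0.001]
ft_force: [-0.6, 0.4, -4.2]
gripper_width: 59.0
grip_force: 40.0
```

```bash
cat > st.py <<'E'
from h import *
import sys
f=[];
for i in range(5):
    viewer.capture('top'); o=sensors.get_obs(); f.append(np.r_[o['ft_force'],quat(o['orientation']).inv().apply(o['moment'])])
f=np.array(f); print('F,M(tool)',f.mean(0).round(3),'sd',f.std(0).round(3)); print(o['time'],o['ee_pos'].round(1),o['gripper_width'],o['grip_force'])
E
python3 st.py
```

```text
F,M(tool) [-1.000e-03  3.850e-01 -4.405e+00  8.000e-03 -2.100e-02 -6.000e-03] sd [0.357 0.466 0.485 0.035 0.01  0.011]
4.75 [ 485.  -134.3  226.3] 59.38399525657622 39.95072364807129
```

Request:
{"api": "play_rows", "payload": {"travel": [[0,0,0],[0,0,0],[0,0,0],[0,0,0],[0,0,0],[0,0,0],[0,0,0],[0,0,0]], "angular": [[0.18,0,0],[0.35,0,0],[0.35,0,0],[0.35,0,0],[0.25,0,0],[0.12,0,0],[0,0,0],[0,0,0]], "jaw": [5.5,5.5,5.5,5.5,5.5,5.5,5.5,5.5]}}

```text
time: 5.75
ee_pos: [484.4, -131.5, 227.3]
orientation: [0.0, 0.999, 0.05, 0.0]
ft_force: [0.3, 0.7, -4.5]
gripper_width: 58.9
grip_force: 40.0
```

```bash
sed -i 's/range(5)/range(10)/' st.py; python3 st.py
```

```text
F,M(tool) [-0.197 -0.19  -4.436  0.038 -0.03  -0.01 ] sd [0.491 0.591 0.486 0.026 0.035 0.03 ]
6.25 [ 485.1 -134.7  226.5] 59.12709412713693 39.950704872608185
```

Request:
{"api": "play_rows", "payload": {"travel": [[0,0,0],[0,0,0],[0,0,0],[0,0,0],[0,0,0],[0,0,0],[0,0,0],[0,0,0]], "angular": [[-0.18,0,0],[-0.35,0,0],[-0.35,0,0],[-0.35,0,0],[-0.25,0,0],[-0.12,0,0],[0,0,0],[0,0,0]], "jaw": [5.5,5.5,5.5,5.5,5.5,5.5,5.5,5.5]}}

```text
time: 7.25
ee_pos: [486.1, -137.1, 227.2]
orientation: [-0.0, 0.999, 0.046, 0.001]
ft_force: [-0.0, 0.4, -4.3]
gripper_width: 59.5
grip_force: 40.0
```

```bash
python3 st.py
```

```text
F,M(tool) [-6.900e-02 -2.660e-01 -3.907e+00 -1.000e-02 -4.300e-02  1.000e-03] sd [0.246 0.341 0.445 0.036 0.03  0.025]
7.75 [ 485.1 -133.7  226.7] 59.2192091252831 39.95083004236221
```

The result is ambiguous: Mx differs by 0.048 ± 0.015 Nm, where a rattling tin should give about 0.078. I'll repeat with longer holds and more samples.

Request:
{"api": "play_rows", "payload": {"travel": [[0,0,0],[0,0,0],[0,0,0],[0,0,0],[0,0,0],[0,0,0],[0,0,0],[0,0,0],[0,0,0],[0,0,0]], "angular": [[0.18,0,0],[0.35,0,0],[0.45,0,0],[0.45,0,0],[0.45,0,0],[0.35,0,0],[0.2,0,0],[0.08,0,0],[0,0,0],[0,0,0]], "jaw": [5.5,5.5,5.5,5.5,5.5,5.5,5.5,5.5,5.5,5.5]}}

```text
time: 9.0
ee_pos: [484.6, -132.0, 227.4]
orientation: [0.0, 0.999, 0.05, 0.0]
ft_force: [0.4, 0.3, -3.9]
gripper_width: 58.9
grip_force: 40.0
```

```bash
sed -i 's/range(10)/range(20)/' st.py; python3 st.py
```

```text
F,M(tool) [-8.200e-02  6.000e-02 -4.184e+00  5.000e-02 -3.800e-02  4.000e-03] sd [0.405 0.447 0.466 0.038 0.033 0.025]
10.0 [ 485.1 -134.2  226.7] 58.996542798553754 39.9506650865078
```

Request:
{"api": "play_rows", "payload": {"travel": [[0,0,0],[0,0,0],[0,0,0],[0,0,0],[0,0,0],[0,0,0],[0,0,0],[0,0,0],[0,0,0],[0,0,0]], "angular": [[-0.18,0,0],[-0.35,0,0],[-0.45,0,0],[-0.45,0,0],[-0.45,0,0],[-0.35,0,0],[-0.2,0,0],[-0.08,0,0],[0,0,0],[0,0,0]], "jaw": [5.5,5.5,5.5,5.5,5.5,5.5,5.5,5.5,5.5,5.5]}}

```text
time: 11.25
ee_pos: [485.7, -136.6, 227.2]
orientation: [0.0, 0.999, 0.046, 0.001]
ft_force: [-0.7, -0.5, -4.3]
gripper_width: 59.0
grip_force: 40.0
```

```bash
python3 st.py; python3 -c "
from h import *
print(rel((485,-134.5,107),5.5))"
```

```text
F,M(tool) [ 6.900e-02 -5.000e-02 -4.197e+00 -1.500e-02 -5.100e-02 -3.000e-03] sd [0.602 0.396 0.522 0.025 0.033 0.028]
12.25 [ 485.1 -134.3  226.6] 59.149589343266605 39.950720965862274
(array([-1.000e-02,  2.000e-02,  1.196e+01]), array([-0.0001,  0.0001, -0.0002]))
```

Tool-x moment at level, after tipping each way, is +0.038 / −0.010 / +0.050 / −0.015 Nm, against 0.008 at the start. It flips with the direction of tipping and the sign is right for a sliding slug, so the right tin rattles. Next I check clearances around the pad.

```bash
python3 - <<'E'
from h import *
print('cabinet foot',at_z('scene',258.7,173,0).round(), 'top view edges z0',at_z('top',335,145,0).round(),at_z('top',435,165,0).round())
print('grinder rest end', at_z('scene',190+215/3,120+190/3,100).round(),at_z('top',290,165,100).round(),at_z('top',272,120,150).round())
print(rel((485,-240,215),5.5),rel((635.5,-240,206),5.5))
E
```

```text
cabinet foot [ 732. -245.    0.] top view edges z0 [ 735. -219.    0.] [ 684. -500.    0.]
grinder rest end [601. -65. 100.] [660. -91. 100.] [764. -43. 150.]
(array([-1.02, 10.52,  1.16]), array([-0.0001,  0.0001, -0.0002])) (array([13.96, 11.96,  2.06]), array([-0.0001,  0.0001, -0.0002]))
```

Request:
{"api": "play_rows", "payload": {"travel": [[-0.3,2.5,0.3],[-0.6,6,0.6],[-0.9,9,1],[-1,10.5,1.2],[-1,10.5,1.2],[2,10.8,1.4],[6,11.2,1.6],[10,11.6,1.9],[13,11.9,2],[14,12,2.1]], "angular": [[0,0,0.03],[0,0,0.06],[0,0,0.1],[0,0,0.14],[0,0,0.165],[0,0,0.165],[0,0,0.165],[0,0,0.165],[0,0,0.165],[0,0,0.165]], "jaw": [5.5,5.5,5.5,5.5,5.5,5.5,5.5,5.5,5.5,5.5]}}

```text
time: 13.5
ee_pos: [637.3, -238.7, 205.4]
orientation: [-0.0, 0.999, -0.034, 0.0]
ft_force: [0.2, 0.1, -5.0]
gripper_width: 58.9
grip_force: 40.0
```

```bash
python3 - <<'E'
from h import *
im=save('scene','s2');t=save('top','t2')
a=cv2.resize(im[110:300,190:400,::-1],(430,390));b=cv2.resize(t[130:290,170:360,::-1],(370,312))
o=np.zeros((390,800,3),np.uint8);o[:,:430]=a;o[:312,430:]=b;cv2.imwrite('pics/f.png',o)
o=sensors.get_obs();print(o['time'],o['ee_pos'].round(1),o['orientation'].round(3),o['ft_force'],o['gripper_width'],o['grip_force'])
print(proj('scene',[635,-240,140]))
E
```

```text
13.6 [ 636.1 -239.2  205.2] [-0.     0.999 -0.034 -0.   ] [-0.03669863  0.49891783 -2.86076446] 58.99193676545671 39.95072320103645
[[282.57098708 142.77062813]]
```

View pics/f.png

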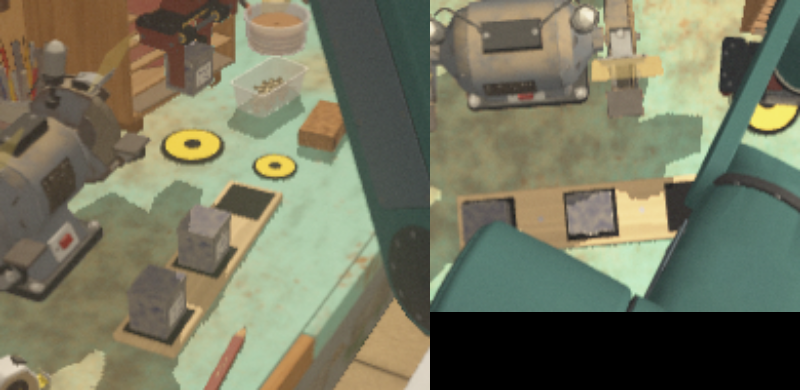

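The picture shows the tin held upright at crop (190,68), image (283,143), exactly where a point 10 cm above the pad centre projects. The other two tins are untouched on their mats. I hand in.

```bash
python3 -c "
from workcell import ctrl
print(ctrl.close_job())"
```

```text
the job is handed in; nothing more can be done
None
```

The right tin is the one that rattles (the wrist moment flipped each time I tipped it, though I did not test the other two), and I handed the job in with it held upright about 10 cm over the large yellow pad; the hand-in gave no verdict.

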